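Roll the gouge out of its spring clips and lay it in the tool rest

TASK

Take the gouge, the tool with the broad scoop-shaped blade, out of its pair of spring clips: the stiff upper jaws stop it going straight up, so roll it sideways out through the clips' open side. Then lay it in the wooden tool rest with its handle fully down in both V-notches. Leave the awl, the tool with the thin spike, in its own clips.

Things in the scene. Friction and masses are not known exactly. Their poses are not given: they have to be found in the camera images.
- gouge: Gouge, 120 g, lying level. Origin: on its axis at mid-handle (grip here); y along the tool to the blade. Round wooden handle, 26 mm diameter for y = -66 to 66 mm, between a pommel and a brass collar (32 mm diameter, 12-14 mm long) that stop it sliding out endways; steel scoop blade 30 mm wide to y = 170 mm.
- gouge_clips: Fixed 15 mm board, 2 steel clips (y = ±55 mm, 12 mm wide, free between) holding the gouge. Origin: underside, below gouge axis (z = 55 mm); y as gouge. Clips open to -x, toward the robot. Rigid seat, back, upper jaw (x to -11 mm, top z = 75 mm). Sprung lip at x = -13 mm, 5 mm above seat, yields down as handle moves level to -x (5-10 N for both). Clear at x = -45 mm; then lift.
- tool_rest: Fixed wooden rest. Origin: middle of underside; z up; tool lies along y, blade to either end. Board 90 (x) by 112 (y) by 12 mm; two 10 mm cheeks at y = ±46 mm, 62 mm tall, open between, each with a 45 degree V-notch 60 mm wide at the top, bottom at x = 0. Seated handle axis: x = 0, z = 50 mm; pommel and collar outside the cheeks, 15 mm play either way in y.
- awl: Scratch awl, leave alone: handle like the gouge's (origin mid-handle on the axis, y to the tip) but a thin 6 mm spike to y = 170 mm. Held in clips just like the gouge's, to the left or right of it.
Mind the look-alikes: they are no part of the job. Leave any orange or red look-alike of the tool_rest alone.

How it is judged:
By the outcome, as a careful person would: the job done as asked, in the order asked, and still so for the second after the job is handed in, with the robot touching nothing.
It also fails if it takes over 38 s, if anything falls off the work surface, if the arm or the gripper's body presses on something with over 40 N, if the wrist force passes 120 N, or if a joint passes its speed limit or range.

ROBOT

A 6-joint arm with a two-finger parallel gripper is mounted at the origin on the work surface. World frame = base frame: x ahead of the robot, y to its left, z up, the work surface at z = 0. Lengths are in m, angles in rad, forces in N, time in s.
With the tool pointing down it reaches from about 0.3 to 0.825 m from the base axis. Payload 5.4 kg.
Tool frame: the origin (TCP) lies midway between the tips of the shut fingers; the grasp point (between the pads) lies r.grasp_offset behind it (r.grasp_offset is the distance from the TCP to the grasp point, in m); z points along the fingers, y is the line along which they close (so a half turn about z gives the same grasp; the last joint's range is limited). The gripper opens to 92 mm and grips with 3 to 60 N. Pads are 20 mm wide; open, the fingers measure 128 mm over their backs; the gripper's body (75 mm by 189 mm) begins 69 mm behind the grasp point.
Start: joints at [1.026, 0.158, 1.597, -0, 1.386, -0.21], TCP at [0.189, 0.543, 0.215] pointing down, gripper open.
Joint ranges: [-2.91, 2.91], [-0.94, 2.29], [0.18, 2.7], [-1.29, 4.43], [0.17, 2.64], [-3, 3]. Speed limits (rad/s): [2.57, 2.57, 3.14, 3.14, 3.14, 3.14].

INTERFACE

Orientations are given as a 3x3 rotation matrix whose columns are the frame's x, y, z axes.
In Python, from cell import status, eyes, ticket, r gives the robot as it stands.
- The arm moves only by the shell command python3 -m handwheel 'ROWS' [OPENING] [FORCE]. ROWS is a JSON object of lists of equal length, an entry for each row: "slide": the shift along the tool's x, y, z as a fraction of full scale, a list of three; "dr": the turn, a rotation vector about the tool's x, y, z as a fraction of full scale, a list of three. In form: {"slide": [[tx, ty, tz], ...], "dr": [[wx, wy, wz], ...]}. A call has 1 to 12 rows; each row shifts and turns the commanded pose from where the row before left it, along the tool's axes as they then stand; what a row does not reach is not made up. Full scale, the value 1, is 5 cm for a shift and 8 degrees for a turn. A row lasts 1/10 s, in which the tool goes at most 50 mm and 8.59 degrees, less where a joint would pass 70% of its speed; a pose out of reach is approached as far as the arm can. A call with a number of a shift or a turn outside -1 to 1 is refused whole. A call with a gripper value outside its range is refused whole. OPENING is the closure, from -1 (fully open) to 1 (shut), set as the call begins (- or left out, the last holds). The fingers move at their own pace and stop on an object; FORCE is the grip in N (left out, the last holds). Time passes only in rows, so rows that do not move let the fingers close. It gives the time, the measured TCP pose, the force, the opening and the grip force at its end, in the units of the state.
- status.sense(): the state, without advancing time (a new reading comes with each control period).
- eyes.capture(name): name is "side" or "top"; returns a dict with "color" (400x640x3 uint8, blue, green, red), "range_z" (400x640 float32, m along the optical axis (not along the pixel's ray), 0 where there is no reading), "fx", "fy", "cx", "cy" (pixels), "pose" (4x4, takes a point from camera to world coordinates). Camera axes: x right, y up, looking along -z (the intrinsics and any distortion apply to the point x, -y, -z); pixel columns grow to the right and rows downward; lengths in m; the calibration is good to about 2 mm. A picture is of the moment at which its call begins.
- ticket.sign_off(): hands the job in; it is judged then, once.
Trained networks look in the newest picture that a camera, given by its name, has taken for a name from the list of things; names that differ only in an ending like _2 or _b are one class to them, and where a whole thing is asked for, a point or a joint stands for the part that bears it (a point fixed in the world has none). Each returns a list of dicts, best first, with "score" (0 to 1); they miss things now and then, are a little off and sometimes report something else, mostly with a low value. They report only what shows in the picture. A call takes as long as a camera call. They do not tell look-alikes from the thing itself.
- eyes.search_frame(camera, target): "bbox" ([centre column, centre row, width, height] in pixels, round what is visible of it).
- eyes.trace(camera, target): "region" (400x640 bool, what is visible of it) and "bbox" ([centre column, centre row, width, height] in pixels, round what is visible of it).
- eyes.spot_point(camera, target): "point" ([column, row] in pixels: a listed point, or the origin of a listed thing).
The state is a dict: "time_s": time; "joints": joint angles; "dq": joint speeds; "joint_efforts": joint torques, N m; "eef_pos": TCP position; "eef_rot": TCP orientation; "wrist_force": force on the tool from outside, world axes, zero at the start; "ft_torque": the same for the moment, N m; "gripper_width": finger opening in m; "grasp_force": force on a finger pad.
Only numpy, scipy, OpenCV 4.12 (cv2) and the standard library are available. Lean on these libraries where they do the work, as an engineer would, in place of code of your own. Each camera call takes 0.05 s, during which the arm holds its last target. There are 200 camera calls.

## Working session

There is one attempt and no reset: what is moved stays moved. The work goes in short steps, Python scripts to look and compute and a shell command to move; the robot and the scene stay as the last step left them, time stands still between calls to the robot, and variables do not carry over. Pictures are saved under pics/ and viewed, at most 10 in all, crops included, and the job is handed in when it is done.

```bash
mkdir -p pics; ls; cat > h.py <<'E'
import numpy as np, cv2
from cell import status, eyes, ticket, r
def w(c,u,v,z=None):
    "pixel -> world by depth"
    d=c['range_z'][int(round(v)),int(round(u))] if z is None else z
    p=np.array([(u-c['cx'])/c['fx']*d,-(v-c['cy'])/c['fy']*d,-d,1]); return (c['pose']@p)[:3]
def cloud(c):
    v,u=np.mgrid[0:400,0:640]; d=c['range_z']
    p=np.stack([(u-c['cx'])/c['fx']*d,-(v-c['cy'])/c['fy']*d,-d,np.ones_like(d)],-1); return (p@c['pose'].T)[...,:3]
E
python3 - <<'E'
from h import *
np.set_printoptions(precision=4,suppress=True)
s=status.sense(); print(s['time_s'],s['eef_pos'],s['eef_rot'],s['gripper_width'],r.grasp_offset)
for n in ('side','top'):
    c=eyes.capture(n); cv2.imwrite(f'pics/{n}0.png',c['color']); print(n,c['pose'],{k:c[k] for k in c if k not in('color','range_z','pose')})
    for t in ('gouge','gouge_clips','tool_rest','awl'):
        for o in eyes.spot_point(n,t): print(t,o['score'],o['point'],w(c,*o['point']))
E
```

```text
pics
0.0 [0.1886 0.5425 0.2137] [[-0.9445  0.3286 -0.0009]
 [ 0.3286  0.9445 -0.0016]
 [ 0.0003 -0.0018 -1.    ]] 0.09170734230512417 0.0187
side [[ 0.9668  0.201  -0.1577  0.3194]
 [-0.2555  0.7511 -0.6088 -0.7377]
 [-0.0039  0.6289  0.7775  0.8881]
 [ 0.      0.      0.      1.    ]] {'fx': 455.88426034361623, 'fy': 455.88426034361623, 'cx': 320.0081389487253, 'cy': 199.7965644784435}
gouge 0.71 [356.0, 122.6] [0.6496 0.1439 0.0613]
gouge_clips 0.9 [354.9, 135.0] [0.6506 0.1478 0.0122]
gouge_clips 0.74 [356.6, 123.6] [0.6472 0.1324 0.0681]
tool_rest 0.93 [261.7, 362.1] [ 0.2865 -0.4094  0.0095]
tool_rest 0.81 [307.1, 224.9] [ 0.4482 -0.1174  0.0115]
tool_rest 0.63 [245.3, 278.2] [ 0.2844 -0.2199  0.0094]
tool_rest 0.62 [251.3, 169.9] [0.3483 0.0605 0.0451]
awl 0.69 [403.2, 222.9] [ 0.6481 -0.206   0.0662]
top [[ 0.0669  0.9689 -0.2381  0.286 ]
 [-0.9978  0.065  -0.0161 -0.0917]
 [-0.0002  0.2387  0.9711  0.9088]
 [ 0.      0.      0.      1.    ]] {'fx': 371.6001856111777, 'fy': 371.6001856111777, 'cx': 321.5073088023381, 'cy': 204.82789311288568}
gouge 0.91 [227.7, 139.2] [0.6442 0.1635 0.0607]
gouge_clips 0.85 [236.2, 146.3] [0.6463 0.1534 0.013 ]
tool_rest 0.67 [334.0, 229.5] [ 0.4454 -0.1114  0.0154]
tool_rest 0.64 [238.9, 270.3] [0.3325 0.1088 0.0121]
tool_rest 0.64 [450.4, 304.4] [ 0.2875 -0.3928  0.0115]
tool_rest 0.57 [374.8, 300.9] [ 0.2836 -0.2167  0.0111]
awl 0.95 [373.6, 149.8] [ 0.6406 -0.1952  0.0601]
```

View pics/side0.png

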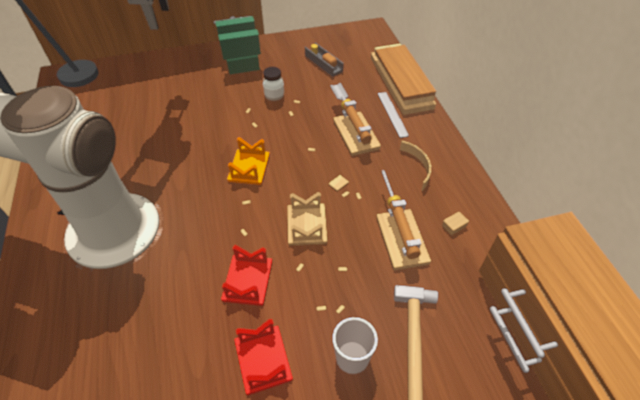

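View pics/top0.png

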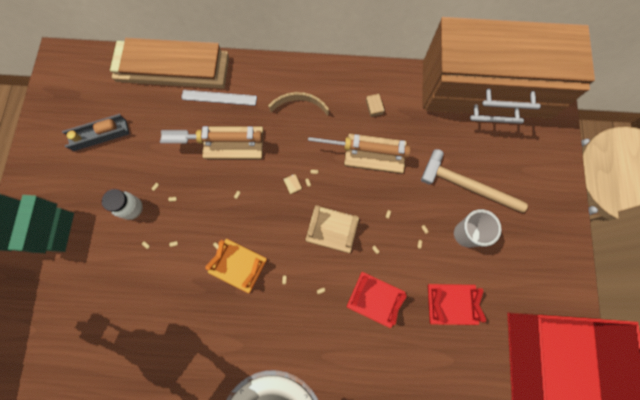

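Look-alikes:
- **Tools:** gouge at top (228,139) / side (356,123), with the broad blade. The awl at top (374,150) / side (403,223) has the thin spike. There is also a small tool-like box at top (97,131).
- **Rests:** the plain wooden one is at top (333,229) / side (307,223). The orange one is at top (238,266), and the red ones are at (377,300) and (456,304).

I choose the gouge at (228,139) and the wooden rest at (333,229).

```bash
cat > m.py <<'E'
from h import *
np.set_printoptions(precision=4,suppress=True)
def fit(P):
    m=P.mean(0); u,s,v=np.linalg.svd(P-m,full_matrices=False); return m,v[0]
crops=[]
for n in ('side','top'):
    c=eyes.capture(n); X=cloud(c); g=c['color'].astype(int)
    hsv=cv2.cvtColor(c['color'],cv2.COLOR_BGR2HSV)
    def box(cx,cy,R): return (abs(X[...,0]-cx)<R)&(abs(X[...,1]-cy)<R)&(c['range_z']>0)
    b=box(.645,.155,.13); z=X[...,2]
    k=b&(z>.045)&(hsv[...,1]>140)&(hsv[...,2]>70)
    P=X[k]; m,d=fit(P[:,:2]); t=(P[:,:2]-m)@d
    print(n,'gouge high-sat n',k.sum(),'mid',m,'dir',d,'ang',np.degrees(np.arctan2(d[1],d[0])),'ext',t.min(),t.max(),'z99',np.percentile(P[:,2],[50,90,99]))
    mid=m+d*(t.min()+t.max())/2; print('  mid-ext',mid)
    k=b&(z>.008)&(z<.02); r_=cv2.minAreaRect(X[k][:,:2].astype(np.float32)*1000); print('  board',r_,np.median(X[k][:,2]))
    b=box(.447,-.113,.085)
    k=b&(z>.007); r_=cv2.minAreaRect(X[k][:,:2].astype(np.float32)*1000); print('  rest all',r_)
    k2=b&(z>.007)&(z<.016);print('  boardz',np.median(X[k2][:,2]))
    k2=b&(z>.025); Q=X[k2]; print('  cheek zmax',np.percentile(Q[:,2],[90,99]), 'rect',cv2.minAreaRect(Q[:,:2].astype(np.float32)*1000))
    # split cheeks
    _,lab,ce=cv2.kmeans(Q[:,:2].astype(np.float32),2,None,(3,50,1e-6),5,cv2.KMEANS_PP_CENTERS); 
    for i in (0,1):
        q=Q[lab[:,0]==i]; q=q[q[:,2]>.052]; print('   cheek',ce[i],fit(q[:,:2]),len(q))
    np.save(f'{n}_X.npy',X)
    u,v=(356,115) if n=='side' else (215,138)
    crops.append(cv2.resize(c['color'][v-35:v+35,u-60:u+60],None,fx=5,fy=5,interpolation=cv2.INTER_CUBIC))
cv2.imwrite('pics/crop1.png',cv2.resize(np.vstack(crops),(514,600)))
for n in ('side','top'):
    for t in ('gouge','tool_rest'):
        o=eyes.spot_point(n,t); print(n,t,[x['point'] for x in o])
E
python3 m.py
```

```text
side gouge high-sat n 331 mid [0.651  0.1473] dir [ 0.0767 -0.9971] ang -85.60346035570839 ext -0.08891158601286463 0.06873334330655176 z99 [0.0642 0.0686 0.0702]
  mid-ext [0.6502 0.1573]
  board ((693.2227783203125, 147.36622619628906), (153.55918884277344, 182.11624145507812), 2.822571039199829) 0.014162620496011136
  rest all ((449.2174987792969, -110.74272155761719), (112.74872589111328, 89.93305969238281), 78.54930877685547)
  boardz 0.011625870162184748
  cheek zmax [0.0578 0.0616] rect ((449.7909240722656, -108.85171508789062), (105.66338348388672, 71.93661499023438), 78.36962890625)
   cheek [ 0.4399 -0.1559] (array([ 0.4415, -0.1551]), array([-0.9819,  0.1894])) 73
   cheek [ 0.4584 -0.066 ] (array([ 0.4581, -0.0648]), array([-0.9801,  0.1984])) 62
top gouge high-sat n 216 mid [0.6469 0.1534] dir [ 0.0722 -0.9974] ang -85.86138119312284 ext -0.08647590880359839 0.07099683550680042 z99 [0.062  0.0683 0.0708]
  mid-ext [0.6463 0.1611]
  board ((692.1298828125, 149.5617218017578), (151.5838165283203, 183.9208984375), 3.6167492866516113) 0.014323291219558554
  rest all ((449.082275390625, -106.19744873046875), (111.86182403564453, 90.3346176147461), 78.49076843261719)
  boardz 0.011452216459580777
  cheek zmax [0.0598 0.0623] rect ((448.9345703125, -106.12173461914062), (102.14497375488281, 71.23687744140625), 78.65867614746094)
   cheek [ 0.458  -0.0617] (array([ 0.4581, -0.0613]), array([-0.9808,  0.195 ])) 55
   cheek [ 0.4394 -0.151 ] (array([ 0.4398, -0.1511]), array([-0.9801,  0.1987])) 55
side gouge [[356.2, 124.1]]
side tool_rest [[250.7, 167.5], [244.6, 282.1], [262.8, 357.8], [306.3, 222.4]]
top gouge [[229.2, 136.7]]
top tool_rest [[447.6, 304.2], [237.5, 265.9], [373.6, 303.1]]
```

View pics/crop1.png

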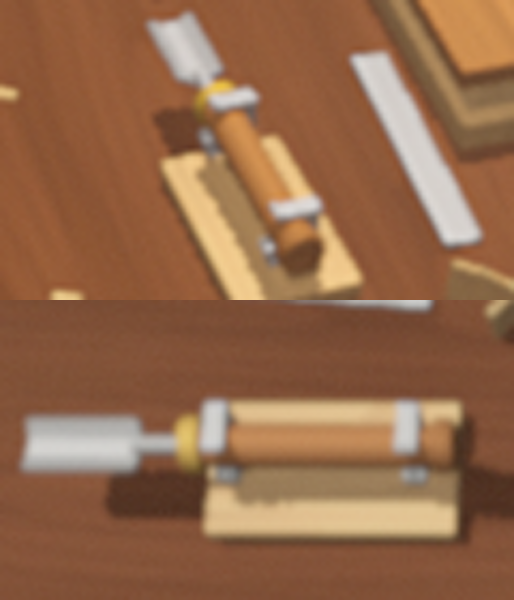

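The crop confirms the broad scoop blade and brass collar toward +y, with the clips open toward the robot. Gouge mid is about (0.648, 0.159), axis at 94.3°. Rest is about (0.449, -0.108), axis at 78.5°. First I turn the wrist, then travel high.

```bash
python3 -m handwheel '{"slide":[[0,0,0],[0,0,0],[0,0,0],[0,0,0],[0,0,0],[0,0,0],[0,0,0],[0,0,0],[0,0,0],[0,0,0]],"dr":[[0,0,0.92],[0,0,0.92],[0,0,0.92],[0,0,0.92],[0,0,0.92],[0,0,0.92],[0,0,0.92],[0,0,0.92],[0,0,0.95],[0,0,0]]}' -1
python3 -m handwheel '{"slide":[[-0.6,0.62,0],[-0.6,0.62,0],[-0.6,0.62,0],[-0.6,0.62,0],[-0.6,0.62,0],[-0.6,0.62,0],[-0.6,0.62,0],[-0.6,0.62,0],[-0.6,0.62,0],[-0.6,0.62,0],[-0.6,0.62,0],[0,0,0]],"dr":[[0,0,0],[0,0,0],[0,0,0],[0,0,0],[0,0,0],[0,0,0],[0,0,0],[0,0,0],[0,0,0],[0,0,0],[0,0,0],[0,0,0]]}'
cat > go.py <<'E'
import sys
from h import *
# target: x y z and tool-y angle (deg)
np.set_printoptions(precision=4,suppress=True)
s=status.sense();R=np.array(s['eef_rot']);p=np.array(s['eef_pos'])
print(s['time_s'],'pos',p,'ya',np.degrees(np.arctan2(R[1,1],R[0,1])),'w',s['gripper_width'],'gf',s['grasp_force'],'F',np.array(s['wrist_force']),'tilt',R[:2,2])
if len(sys.argv)>3:
    t=np.array([float(a) for a in sys.argv[1:4]]); print('slide units',R.T@(t-p)/.05)
    if len(sys.argv)>4:
        a=np.radians(float(sys.argv[4])); from scipy.spatial.transform import Rotation as Ro
        T=np.array([[-np.sin(a),np.cos(a),0],[np.cos(a),np.sin(a),0],[0,0,-1]]).T
        T=np.column_stack([[-np.sin(a),np.cos(a),0],[np.cos(a),np.sin(a),0],[0,0,-1]])
        print('turn units',np.degrees(Ro.from_matrix(R.T@T).as_rotvec())/8)
E
python3 go.py 0.648 0.159 0.10 4.3
```

```text
time_s: 1.8
eef_pos: [0.189, 0.5431, 0.2147]
eef_rot: [[-0.075, 0.997, 0.0], [0.997, 0.075, 0.0], [0.0, 0.0, -1.0]]
wrist_force: [-0.1, -0.2, 0.2]
gripper_width: 0.0916
grasp_force: 0.0
time_s: 3.0
eef_pos: [0.5572, 0.2361, 0.2144]
eef_rot: [[-0.074, 0.997, 0.001], [0.997, 0.074, -0.001], [-0.001, 0.001, -1.0]]
wrist_force: [-1.0, 0.4, -1.0]
gripper_width: 0.0918
grasp_force: 0.0
3.0 pos [0.5572 0.2361 0.2144] ya 4.22391162203576 w 0.09176271534493705 gf 0.0 F [-1.0036  0.4176 -0.9634] tilt [ 0.0014 -0.0012]
slide units [-1.6675  1.6943  2.2926]
turn units [ 0.0092  0.0094 -0.0095]
```

```bash
python3 -m handwheel '{"slide":[[-0.42,0.42,0],[-0.42,0.42,0.2],[-0.42,0.42,0.4],[-0.4,0.42,0.6],[0,0,0.6],[0,0,0.5],[0,0,0]],"dr":[[0,0,0],[0,0,0],[0,0,0],[0,0,0],[0,0,0],[0,0,0],[0,0,0]]}'
python3 go.py 0.648 0.159 0.038 4.3
python3 - <<'E'
from h import *
o=[]
for n,(u,v) in dict(side=(356,105),top=(222,138)).items():
    c=eyes.capture(n); o.append(cv2.resize(c['color'][v-40:v+40,u-65:u+65],(488,300),interpolation=cv2.INTER_CUBIC))
cv2.imwrite('pics/near.png',np.vstack(o))
E
```

```text
time_s: 3.7
eef_pos: [0.6402, 0.1637, 0.0947]
eef_rot: [[-0.078, 0.997, -0.009], [0.997, 0.078, -0.0], [0.0, -0.009, -1.0]]
wrist_force: [-1.5, -0.6, -0.4]
gripper_width: 0.0916
grasp_force: 0.0
3.7 pos [0.6402 0.1637 0.0947] ya 4.484274459894147 w 0.09162162989567474 gf 0.0 F [-1.512  -0.5908 -0.3855] tilt [-0.0092 -0.0004]
slide units [-0.1067  0.1587  1.1334]
turn units [-0.0658 -0.0025  0.023 ]
```

View pics/near.png

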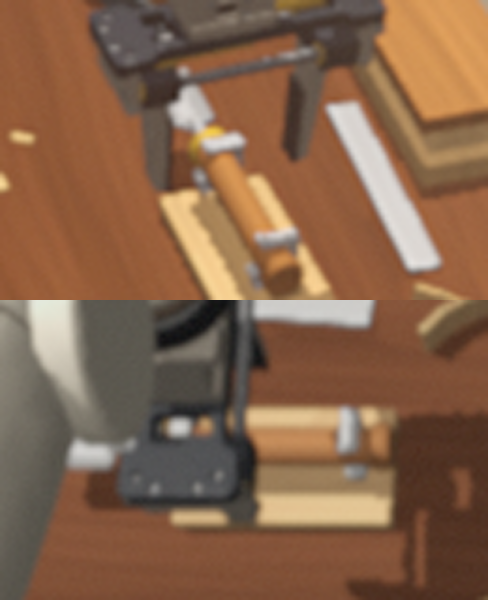

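The side crop shows the fingers (150,150 and 300,110) straddling the handle. I descend.

```bash
python3 -m handwheel '{"slide":[[-0.05,0.08,0],[-0.05,0.06,0.3],[0,0,0.3],[0,0,0.3],[0,0,0.22],[0,0,0],[0,0,0]],"dr":[[0,0,0],[0,0,0],[0,0,0],[0,0,0],[0,0,0],[0,0,0],[0,0,0]]}'
python3 go.py 0.648 0.159 0.037 4.3
```

```text
time_s: 4.5
eef_pos: [0.651, 0.159, 0.0431]
eef_rot: [[-0.076, 0.997, -0.001], [0.997, 0.076, -0.0], [0.0, -0.001, -1.0]]
wrist_force: [-0.2, -0.6, 0.2]
gripper_width: 0.0921
grasp_force: 0.0
4.5 pos [0.651  0.159  0.0431] ya 4.341926005764343 w 0.09212256757219109 gf 0.0 F [-0.1697 -0.6005  0.179 ] tilt [-0.0008 -0.    ]
slide units [ 0.0055 -0.0605  0.1223]
turn units [-0.006  -0.0001  0.0052]
```

```bash
python3 -m handwheel '{"slide":[[0,-0.06,0.12],[0,0,0],[0,0,0],[0,0,0],[0,0,0],[0,0,0],[0,0,0],[0,0,0],[0,0,0],[0,0,0],[0,0,0],[0,0,0]],"dr":[[0,0,0],[0,0,0],[0,0,0],[0,0,0],[0,0,0],[0,0,0],[0,0,0],[0,0,0],[0,0,0],[0,0,0],[0,0,0],[0,0,0]]}' 1 5
python3 go.py 0.648 0.159 0.037 4.3
```

```text
time_s: 5.7
eef_pos: [0.652, 0.159, 0.0402]
eef_rot: [[-0.075, 0.997, 0.009], [0.997, 0.075, 0.001], [0.0, 0.009, -1.0]]
wrist_force: [5.4, 0.7, 3.6]
gripper_width: 0.0258
grasp_force: 5.0
5.7 pos [0.652  0.159  0.0402] ya 4.3168668453850305 w 0.02581153372371369 gf 4.992535673081875 F [5.449  0.7017 3.5808] tilt [0.0087 0.0009]
slide units [ 0.0066 -0.0813  0.0628]
turn units [ 0.0626 -0.0018  0.0021]
```

Handle gripped at the right width (25.8 mm). I tighten, then draw it level toward -x.

```bash
python3 -m handwheel '{"slide":[[0,0,0],[0,0,0],[0,-0.08,0],[0,-0.1,0],[0,-0.12,0],[0,-0.12,0],[0,-0.12,0],[0,-0.12,0],[0,-0.12,0],[0,-0.12,0],[0,-0.12,0],[0,-0.12,0]],"dr":[[0,0,0],[0,0,0],[0,0,0],[0,0,0],[0,0,0],[0,0,0],[0,0,0],[0,0,0],[0,0,0],[0,0,0],[0,0,0],[0,0,0]]}' 1 35
python3 go.py 0.594 0.155 0.04 4.3
```

```text
time_s: 6.9
eef_pos: [0.5909, 0.1543, 0.0375]
eef_rot: [[-0.076, 0.997, -0.0], [0.997, 0.076, 0.0], [0.0, -0.0, -1.0]]
wrist_force: [-0.6, -0.1, -1.6]
gripper_width: 0.0252
grasp_force: 35.0
6.9 pos [0.5909 0.1543 0.0375] ya 4.336734992180285 w 0.025219524669591115 gf 34.96700406074524 F [-0.5912 -0.096  -1.6215] tilt [-0.0002  0.    ]
slide units [ 0.0084  0.0628 -0.0498]
turn units [-0.0013 -0.0002  0.0046]
```

Out by 61 mm with about 1.6 N of load. I lift and check.

```bash
python3 -m handwheel '{"slide":[[0,0,-0.2],[0,0,-0.4],[0,0,-0.5],[0,0,-0.5],[0,0,-0.5],[0,0,-0.3],[0,0,0],[0,0,0]],"dr":[[0,0,0],[0,0,0],[0,0,0],[0,0,0],[0,0,0],[0,0,0],[0,0,0],[0,0,0]]}'
python3 go.py 0.449 -0.108 0.157 -11.5
python3 - <<'E'
from h import *
c=eyes.capture('side'); cv2.imwrite('pics/lift.png',c['color'])
c=eyes.capture('top'); cv2.imwrite('pics/liftt.png',c['color'])
E
```

```text
time_s: 7.7
eef_pos: [0.5912, 0.1544, 0.1571]
eef_rot: [[-0.076, 0.997, -0.0], [0.997, 0.076, -0.0], [-0.0, -0.0, -1.0]]
wrist_force: [0.1, -0.3, -1.4]
gripper_width: 0.025
grasp_force: 35.0
7.7 pos [0.5912 0.1544 0.1571] ya 4.337599469784314 w 0.025047833429572768 gf 34.96698260307312 F [ 0.0982 -0.2503 -1.4139] tilt [-0.0005 -0.0001]
slide units [-5.0171 -3.2335  0.0037]
turn units [-0.0035  0.0006  1.9797]
```

View pics/lift.png

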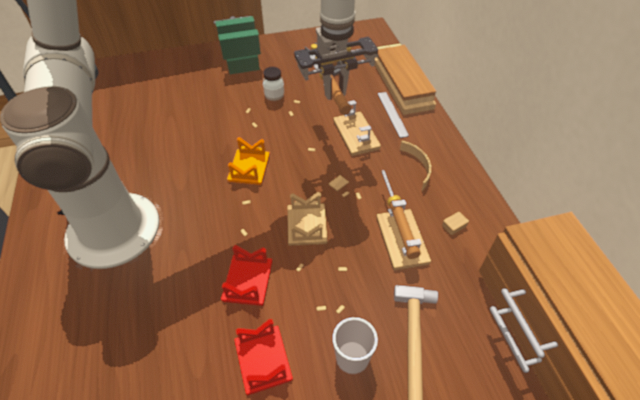

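The gouge is held level at (340,88), its clips are empty and the awl is undisturbed at (403,223). I turn and carry it over the wooden rest at (307,223).

```bash
python3 -m handwheel '{"slide":[[0,0,0],[0,0,0],[0,0,0],[0,0,0],[0,0,0],[0,0,0]],"dr":[[0,0,0.4],[0,0,0.4],[0,0,0.4],[0,0,0.4],[0,0,0.38],[0,0,0]]}'
python3 -m handwheel '{"slide":[[-0.3,-0.09,0],[-0.5,-0.15,0],[-0.6,-0.18,0],[-0.6,-0.18,0],[-0.6,-0.18,0],[-0.6,-0.18,0],[-0.6,-0.18,0],[-0.6,-0.18,0],[-0.6,-0.18,0],[-0.4,-0.14,0],[-0.3,-0.1,0],[0,0,0]],"dr":[[0,0,0],[0,0,0],[0,0,0],[0,0,0],[0,0,0],[0,0,0],[0,0,0],[0,0,0],[0,0,0],[0,0,0],[0,0,0],[0,0,0]]}'
python3 go.py 0.449 -0.108 0.09 -11.5
```

```text
time_s: 8.4
eef_pos: [0.5906, 0.1543, 0.1559]
eef_rot: [[0.2, 0.98, -0.003], [0.98, -0.2, -0.0], [-0.001, -0.003, -1.0]]
wrist_force: [0.2, 0.3, -0.8]
gripper_width: 0.0251
grasp_force: 35.0
time_s: 9.6
eef_pos: [0.4484, -0.1086, 0.1569]
eef_rot: [[0.201, 0.98, -0.001], [0.98, -0.201, 0.0], [-0.0, -0.001, -1.0]]
wrist_force: [-0.8, 0.0, -0.6]
gripper_width: 0.025
grasp_force: 35.0
9.6 pos [ 0.4484 -0.1086  0.1569] ya -11.584018442519588 w 0.024961191757294488 gf 34.96619403362274 F [-0.782   0.0012 -0.6001] tilt [-0.0013  0.0003]
slide units [0.0145 0.012  1.3382]
turn units [-0.0096  0.     -0.0105]
```

Above the rest. I lower to just above the notches and check from near that the pommel and collar straddle the cheeks.

```bash
python3 -m handwheel '{"slide":[[0,0,0.3],[0,0,0.4],[0,0,0.4],[0,0,0.3],[0,0,0.1],[0,0,0],[0,0,0]],"dr":[[0,0,0],[0,0,0],[0,0,0],[0,0,0],[0,0,0],[0,0,0],[0,0,0]]}'
python3 go.py 0.449 -0.108 0.035 -11.5
python3 - <<'E'
from h import *
np.set_printoptions(precision=4,suppress=True)
o=[]
for n,(u,v) in dict(side=(310,210),top=(330,225)).items():
    c=eyes.capture(n); o.append(cv2.resize(c['color'][v-50:v+50,u-80:u+80],(480,300),interpolation=cv2.INTER_CUBIC))
    X=cloud(c); H=cv2.cvtColor(c['color'],cv2.COLOR_BGR2HSV)
    k=(abs(X[...,0]-.45)<.06)&(abs(X[...,1]+.108)<.115)&(X[...,2]>.07)&(X[...,2]<.122)&(H[...,1]>140)&(H[...,2]>70)&(c['range_z']>0)
    a=np.array([.2,.98]); P=X[k]; t=(P[:,:2]-[.449,-.108])@a; l=(P[:,:2]-[.449,-.108])@[.98,-.2]
    print(n,k.sum(),'along',t.min(),t.max()); 
    for lo in np.arange(-.1,.1,.02):
        q=(t>lo)&(t<lo+.02)
        if q.sum()>2: print('  %.2f'%lo,q.sum(),'ztop',P[q,2].max(),'lat',l[q].mean())
cv2.imwrite('pics/near2.png',np.vstack(o))
E
```

```text
time_s: 10.3
eef_pos: [0.45, -0.1075, 0.0832]
eef_rot: [[0.199, 0.98, 0.001], [0.98, -0.199, -0.0], [-0.0, 0.001, -1.0]]
wrist_force: [0.8, 0.3, -0.8]
gripper_width: 0.0249
grasp_force: 35.0
10.3 pos [ 0.45   -0.1075  0.0832] ya -11.4654743404127 w 0.02490423684888238 gf 34.966508746147156 F [ 0.8247  0.2917 -0.8207] tilt [ 0.0009 -0.0003]
slide units [-0.0141 -0.0183  0.9641]
turn units [0.0066 0.0012 0.0043]
side 595 along -0.07961612848853769 0.07033729771636958
  -0.08 154 ztop 0.11617684384929194 lat -0.0004059125196803543
  -0.06 82 ztop 0.11308928724302103 lat -0.00037501390166543643
  -0.04 80 ztop 0.11451164060825136 lat 0.0007586357111349416
  -0.02 88 ztop 0.12130914033957141 lat -0.0006220770352389596
  0.00 80 ztop 0.11739736147795288 lat 0.0013904827084533502
  0.02 64 ztop 0.11388894049208076 lat 0.0008280982789697483
  0.04 35 ztop 0.11275326646477357 lat 0.0013165426078462273
  0.06 12 ztop 0.1083395582156571 lat 0.0034018363107736847
top 264 along -0.07514514484359083 0.08218973645178133
  -0.08 89 ztop 0.11519688974763442 lat -0.003456751690012204
  -0.06 10 ztop 0.1112234587544001 lat -0.008903749409829163
  0.04 57 ztop 0.1129578877751064 lat -0.0013239920478497482
  0.06 101 ztop 0.11504294864206999 lat -0.001019621841059424
  0.08 7 ztop 0.11042952419580598 lat -0.0021017127829742726
```

View pics/near2.png

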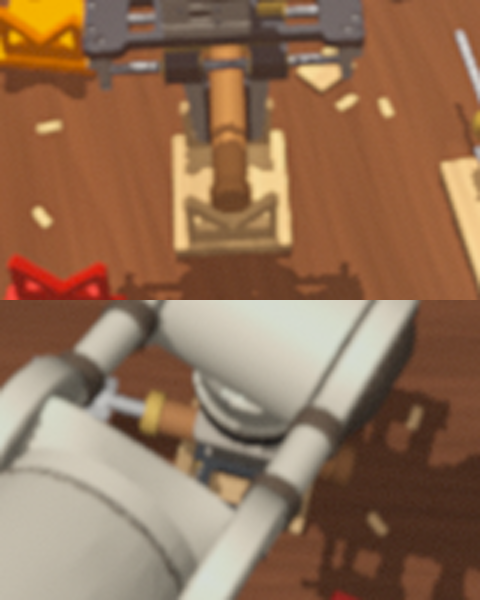

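The side crop shows the handle centred over the V's, with the pommel at (230,190) outside the near cheek. The top crop shows the collar at (152,411) outside the far cheek. The tool is level and centred within about 2 mm, so I lower it in.

```bash
python3 -m handwheel '{"slide":[[0,0,0.15],[0,0,0.2],[0,0,0.2],[0,0,0.2],[0,0,0.1],[0,0,0.06],[0,0,0.04],[0,0,0.03],[0,0,0],[0,0,0]],"dr":[[0,0,0],[0,0,0],[0,0,0],[0,0,0],[0,0,0],[0,0,0],[0,0,0],[0,0,0],[0,0,0],[0,0,0]]}'
python3 go.py 0.449 -0.108 0.034 -11.5
```

```text
time_s: 11.4
eef_pos: [0.4496, -0.1077, 0.0349]
eef_rot: [[0.199, 0.98, -0.0], [0.98, -0.199, -0.0], [-0.0, -0.0, -1.0]]
wrist_force: [-5.4, 1.7, 10.2]
gripper_width: 0.0252
grasp_force: 35.0
11.4 pos [ 0.4496 -0.1077  0.0349] ya -11.461536960406379 w 0.025162942357159487 gf 34.97909188270569 F [-5.4414  1.7466 10.2153] tilt [-0.0005 -0.0002]
slide units [-0.0085 -0.01    0.0182]
turn units [-0.0032  0.002   0.0048]
```

In contact: 10 N up and 5.7 N along tool -y, so I'm pressing on the +x flank. I shift about 2.5 mm toward -y.

```bash
python3 -m handwheel '{"slide":[[0,-0.03,0],[0,-0.02,0],[0,0,0],[0,0,0],[0,0,0]],"dr":[[0,0,0],[0,0,0],[0,0,0],[0,0,0],[0,0,0]]}'
python3 go.py 0.449 -0.108 0.034 -11.5
```

```text
time_s: 11.9
eef_pos: [0.4492, -0.1078, 0.035]
eef_rot: [[0.199, 0.98, 0.005], [0.98, -0.199, -0.002], [-0.001, 0.005, -1.0]]
wrist_force: [5.1, 1.0, 5.0]
gripper_width: 0.0256
grasp_force: 35.0
11.9 pos [ 0.4492 -0.1078  0.035 ] ya -11.505156285851095 w 0.025554222907136052 gf 34.98610854148865 F [5.0942 0.9778 4.9911] tilt [ 0.0047 -0.0016]
slide units [-0.0054 -0.0023  0.0194]
turn units [ 0.0351  0.0044 -0.0007]
```

It barely moved and the lateral force reversed, so the handle is constrained on both flanks, i.e. seated. I centre, release gently and retreat straight up.

```bash
python3 -m handwheel '{"slide":[[0,0.025,0],[0,0,0],[0,0,0]],"dr":[[0,0,0],[0,0,0],[0,0,0]]}' 1 5
python3 -m handwheel '{"slide":[[0,0,0],[0,0,0],[0,0,0],[0,0,0],[0,0,0],[0,0,0],[0,0,0],[0,0,0],[0,0,0],[0,0,0]],"dr":[[0,0,0],[0,0,0],[0,0,0],[0,0,0],[0,0,0],[0,0,0],[0,0,0],[0,0,0],[0,0,0],[0,0,0]]}' -1
python3 -m handwheel '{"slide":[[0,0,-0.2],[0,0,-0.4],[0,0,-0.6],[0,0,-0.6],[0,0,-0.6],[0,0,-0.6],[0.0,-0.6,-0.3],[0.0,-0.6,0],[0,-0.6,0],[0,0,0]],"dr":[[0,0,0],[0,0,0],[0,0,0],[0,0,0],[0,0,0],[0,0,0],[0,0,0],[0,0,0],[0,0,0],[0,0,0]]}'
python3 - <<'E'
from h import *
np.set_printoptions(precision=4,suppress=True)
o=[]
for n,(u,v) in dict(side=(310,210),top=(330,225)).items():
    c=eyes.capture(n); o.append(cv2.resize(c['color'][v-50:v+50,u-80:u+80],(480,300),interpolation=cv2.INTER_CUBIC))
    X=cloud(c); H=cv2.cvtColor(c['color'],cv2.COLOR_BGR2HSV)
    k=(abs(X[...,0]-.45)<.06)&(abs(X[...,1]+.108)<.115)&(X[...,2]>.035)&(X[...,2]<.08)&(H[...,1]>155)&(H[...,2]>70)&(c['range_z']>0)
    P=X[k]; t=(P[:,:2]-[.449,-.108])@[.2,.98]; l=(P[:,:2]-[.449,-.108])@[.98,-.2]
    print(n,k.sum(),'along',t.min(),t.max()); 
    for lo in np.arange(-.1,.1,.02):
        q=(t>lo)&(t<lo+.02)
        if q.sum()>2: print('  %.2f'%lo,q.sum(),'ztop',P[q,2].max(),'lat',l[q].mean())
cv2.imwrite('pics/end.png',np.vstack(o))
E
```

```text
time_s: 12.2
eef_pos: [0.4492, -0.108, 0.0346]
eef_rot: [[0.2, 0.98, 0.002], [0.98, -0.2, -0.001], [-0.001, 0.002, -1.0]]
wrist_force: [1.7, -0.3, 7.6]
gripper_width: 0.0259
grasp_force: 5.0
time_s: 13.2
eef_pos: [0.4481, -0.1073, 0.0336]
eef_rot: [[0.199, 0.98, -0.0], [0.98, -0.199, 0.0], [0.0, -0.0, -1.0]]
wrist_force: [1.0, 1.4, -0.0]
gripper_width: 0.0921
grasp_force: 0.0
time_s: 14.2
eef_pos: [0.3581, -0.0887, 0.199]
eef_rot: [[0.2, 0.98, 0.0], [0.98, -0.2, -0.001], [-0.001, 0.001, -1.0]]
wrist_force: [0.3, 0.4, 0.0]
gripper_width: 0.092
grasp_force: 0.0
side 584 along -0.07978472929577143 0.07904894491492001
  -0.08 132 ztop 0.06716811693082403 lat -0.0002829061445994368
  -0.06 61 ztop 0.06510027641531946 lat -0.00022494717665299955
  -0.04 58 ztop 0.06583887997719373 lat -0.0013125296194432135
  -0.02 69 ztop 0.06580051447663504 lat -0.0007202439576686494
  0.00 67 ztop 0.06495423056562788 lat -0.0007266736045494686
  0.02 56 ztop 0.06630145010131105 lat -0.00043253833270918144
  0.04 61 ztop 0.0654137962992295 lat 0.0007113724855269726
  0.06 80 ztop 0.06785544355027473 lat -2.518184508269912e-05Traceback (most recent call last):
  File "<stdin>", line 9, in <module>
    return umr_minimum(a, axis, None, out, keepdims, initial, where)
ValueError: zero-size array to reduction operation minimum which has no identity
```

```bash
python3 - <<'E'
from h import *
c=eyes.capture('side'); cv2.imwrite('pics/end.png',cv2.resize(c['color'][100:300,200:460],(780,600),interpolation=cv2.INTER_CUBIC))
E
```

```text
(no output)
```

View pics/end.png

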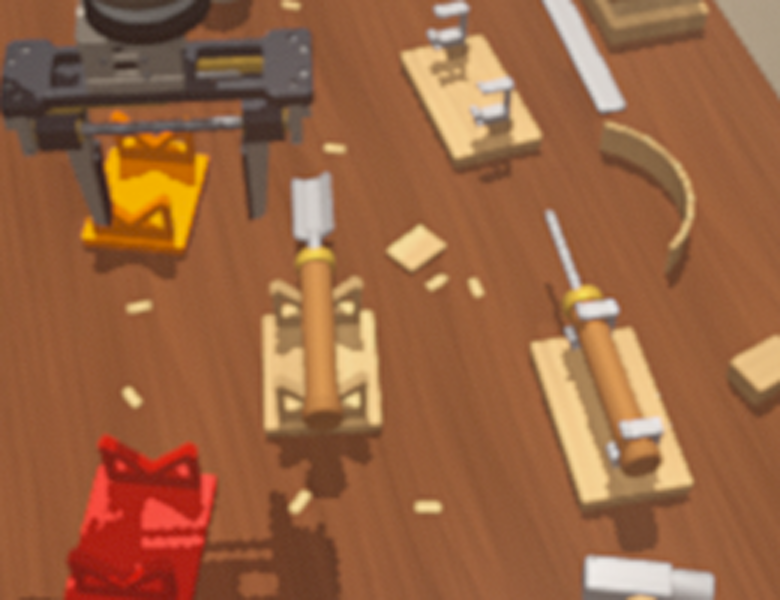

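The gouge lies straight in both V-notches of the wooden rest (320,340), the awl is still in its clips (610,380), and the gripper is clear.

```bash
python3 -c "
from cell import ticket; print(ticket.sign_off())"
```

```text
the job is handed in; nothing more can be done
None
```

The gouge is out of its clips and seated level in both V-notches of the wooden rest, the awl is still in its clips, and the job was handed in after about 14 s on the robot's clock; the sign-off returned no verdict.

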